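# Set up the dosing line

## Robot

A 6-joint arm with a two-finger parallel gripper is mounted at the origin on a cart in front of the work surface, level with it; the furniture and walls round the work are solid. World frame = base frame: x ahead of the robot, y to its left, z up, the work surface at z = 0. Lengths are in m, angles in degrees, forces in N, time in s.
With the tool pointing down it reaches from about 0.375 to 0.9 m from the base axis. Payload 3.1 kg.
Tool frame: the origin (TCP) lies at the very end of the fingers, on their centre line; the grasp point (between the pads) lies bot.grip_point_offset behind it (bot.grip_point_offset is the distance from the TCP to the grasp point, in m); z points along the fingers, y is the line along which they close (so a half turn about z gives the same grasp; the last joint's range is limited). The gripper opens to 87 mm and grips with 3 to 60 N. Pads are 19 mm wide; open, the fingers measure 117 mm over their backs; the gripper's body (75 mm by 190 mm) begins 51 mm behind the grasp point.
Start: joints at [64.716, 30.224, 82.088, -0, 67.689, -10.227], TCP at [0.162, 0.604, 0.223] pointing down, gripper open.
Joint ranges: [-176.69, 176.69], [-43.24, 126.21], [12.49, 139.97], [-82, 262], [0, 151.66], [-163.58, 163.58]. Speed limits (degrees/s): [159.86, 159.86, 180, 180, 180, 180].

## Interface

Orientations are given as a 3x3 rotation matrix whose columns are the frame's x, y, z axes.
In Python, from rig import bot, viewer, ticket gives the robot as it stands.
- The arm moves only by the tool servo_tool, never from a script. Its argument "targets" is a list of rows, each an object with "offset": the shift along the tool's x, y, z in m, a list of three; "dr": the turn, a rotation vector about the tool's x, y, z in degrees, a list of three. In form: [{"offset": [x, y, z], "dr": [ax, ay, az]}, ...]. A call has 1 to 20 rows; each row is the pose to reach, as a shift and turn from the pose commanded when the call began, along the tool's axes at that moment; what a row does not reach only later rows make up. A row lasts 1/12 s, in which the tool goes at most 41.7 mm and 7.16 degrees, less where a joint would pass 70% of its speed; a pose out of reach is approached as far as the arm can. A call with a gripper value outside its range is refused whole. "gripper" is the gripper command: -1 is fully open, 1 is shut, values between are in proportion, set as the call begins (left out, the last holds). The fingers move at their own pace and stop on an object; the grip force is fixed at half the most. Time passes only in rows, so rows that repeat a pose let the fingers close. It gives the time, the measured TCP pose, the force, the opening and the grip force at its end, in the units of the state.
- bot.read_state(): the state, without advancing time (a new reading comes with each control period).
- viewer.capture(name): name is "side" or "top"; returns a dict with "color" (480x640x3 uint8, red, green, blue), "camera_matrix" (3x3 intrinsics, pixels), "k1" (the pictures are not rectified: a ray, as slopes to the right and down, at radius r is drawn at 1 + k1 r^2 times it, then the intrinsics apply), "R" (3x3) and "t" (3): a world point X has camera coordinates R X + t. Camera axes: x right, y down, z forward; pixel columns grow to the right and rows downward; lengths in m; the calibration is good to about 2 mm. A picture is of the moment at which its call begins. There is no depth.
- ticket.hand_in(): hands the job in; it is judged then, once.
The state is a dict: "time_s": time; "joint_positions": joint angles; "qvel": joint speeds; "tau": joint torques, N m; "position": TCP position; "tcp_rot": TCP orientation; "force": force on the tool from outside, world axes, zero at the start; "moment": the same for the moment, N m; "opening": opening from 0.0 (shut) to 1.0 (fully open); "grasp_force": force on a finger pad.
Only numpy, scipy, OpenCV 4.12 (cv2) and the standard library are available. Lean on these libraries where they do the work, as an engineer would, in place of code of your own. Each camera call takes 0.05 s, during which the arm holds its last target. There are 200 camera calls.

## Task

Set up the dosing line: stand each of the four small screw-cap bottles from the front edge of the worktop upright on the bottle stand of its cap's colour, inside the rim, one after another in dosing order: blue first, then red, then green, then yellow. Let go of each bottle before you take the next, and knock none over. Leave the big white-capped stock bottle and the beaker where they are; the glassware by the wall is not part of the job.

Things in the scene. Friction and masses are not known exactly. Their poses are not given: they have to be found in the camera images.
- bottle_blue: reagent bottle with a blue screw cap and a white labelled body; body diameter 56 mm, cap diameter 38 mm, height 103 mm; the body may be gripped from above at 30 to 75 mm above its foot. Origin: centre of its underside; z axis up its middle. Loose, about 0.2 kg.
- bottle_red: small amber reagent bottle with a red screw cap; body diameter 48 mm, cap diameter 34 mm, height 83 mm; grip the body at 20 to 60 mm above its foot. Origin: centre of its underside; z axis up its middle. Loose, about 0.12 kg.
- bottle_green: squat amber jar with a green screw cap nearly as wide as itself; body diameter 52 mm, cap diameter 47 mm, height 92 mm; grip at 20 to 65 mm above its foot. Origin: centre of its underside; z axis up its middle. Loose, about 0.15 kg.
- bottle_yellow: slim white bottle with a narrow neck and a yellow screw cap; body diameter 50 mm, straight up to about 52 mm above its foot and then tapering to the neck; cap diameter 24 mm and 16 mm tall; overall height 98 mm; grip the body at 25 to 50 mm above its foot. Origin: centre of its underside; z axis up its middle. Loose, about 0.15 kg.
- stand_blue: round blue bottle stand, fixed to the worktop: a shallow saucer 92 mm across and 8 mm high, with a dark floor 4 mm above the worktop inside a rim of 82 mm inner diameter, 12 to 13 mm wider all round than its bottle's foot. Origin: centre of its underside, on the worktop; z up.
- stand_red: round red bottle stand, fixed to the worktop: a shallow saucer 84 mm across and 8 mm high, with a dark floor 4 mm above the worktop inside a rim of 74 mm inner diameter, 12 to 13 mm wider all round than its bottle's foot. Origin: centre of its underside, on the worktop; z up.
- stand_green: round green bottle stand, fixed to the worktop: a shallow saucer 88 mm across and 8 mm high, with a dark floor 4 mm above the worktop inside a rim of 78 mm inner diameter, 12 to 13 mm wider all round than its bottle's foot. Origin: centre of its underside, on the worktop; z up.
- stand_yellow: round yellow bottle stand, fixed to the worktop: a shallow saucer 86 mm across and 8 mm high, with a dark floor 4 mm above the worktop inside a rim of 76 mm inner diameter, 12 to 13 mm wider all round than its bottle's foot. Origin: centre of its underside, on the worktop; z up.
- stock_bottle: bystander, to be left alone: the largest bottle, amber with a white screw cap, 68 mm diameter, 138 mm tall. Origin: centre of its underside. Loose, 0.33 kg.
- beaker: bystander, to be left alone: clear glass beaker, 72 mm diameter, 70 mm tall. Origin: centre of its underside. Loose, light.
Not all that is in view belongs to the job. Leave any turquoise look-alike of the stand_yellow alone. Leave any pink look-alike of the bottle_blue alone.

How it is judged:
By the outcome, as a careful person would: the job done as asked, in the order asked, and still so for the second after the job is handed in, with the robot touching nothing.
It also fails if it takes over 99 s, if anything falls off the work surface, if the arm or the gripper's body presses on something with over 40 N, if the wrist force passes 120 N, or if a joint passes its speed limit or range.

## Working session

There is one attempt and no reset: what is moved stays moved. The work goes in short steps, Python scripts to look and compute and a tool call to move; the robot and the scene stay as the last step left them, time stands still between calls to the robot, and variables do not carry over. Pictures are saved under pics/ and viewed, at most 14 in all, crops included, and the job is handed in when it is done.

Besides the shell and the picture viewer there is one more tool, called after "Call:" in YAML: its name, and indented under it one key for each argument. servo_tool: Moves the arm, as the interface text tells. Its arguments: {"type":"object","properties":{"targets":{"type":"array"},"gripper":{"type":"number"}},"required":["targets"]}

```bash
mkdir -p pics
python3 - <<'E'
from rig import bot, viewer
import cv2, pickle
s=bot.read_state(); print(s['time_s'],s['position'],s['tcp_rot'],s['opening'],bot.grip_point_offset)
for n in('top','side'):
    c=viewer.capture(n); pickle.dump(c,open(f'{n}0.pkl','wb')); cv2.imwrite(f'pics/{n}0.png',c['color'][:,:,::-1])
    print(n,c['camera_matrix'],c['k1'],c['R'],c['t'])
E
```

```text
0.0 [0.16203711 0.60287052 0.22156688] [[-9.65663630e-01  2.59794007e-01 -9.09669332e-04]
 [ 2.59795343e-01  9.65661679e-01 -1.97537572e-03]
 [ 3.65242040e-04 -2.14387635e-03 -9.99997635e-01]] 1.0025676380122432 0.0187
top [[441.936956     0.         327.00610796]
 [  0.         441.936956   244.24911055]
 [  0.           0.           1.        ]] -0.04761188161149659 [[ 0.02920338 -0.99944731 -0.0158821 ]
 [-0.99718255 -0.02803154 -0.06957873]
 [ 0.06909507  0.01786928 -0.99745003]] [-0.05764884  0.50915235  1.03472416]
side [[453.03741388   0.         322.1168571 ]
 [  0.         453.03741388 246.63658116]
 [  0.           0.           1.        ]] -0.03237484899347361 [[ 0.87971469 -0.47544098 -0.0076117 ]
 [-0.28755038 -0.51917288 -0.80484427]
 [ 0.37870416  0.71022208 -0.59343725]] [-0.45689919  0.1541485   0.91228174]
```

View pics/top0.png

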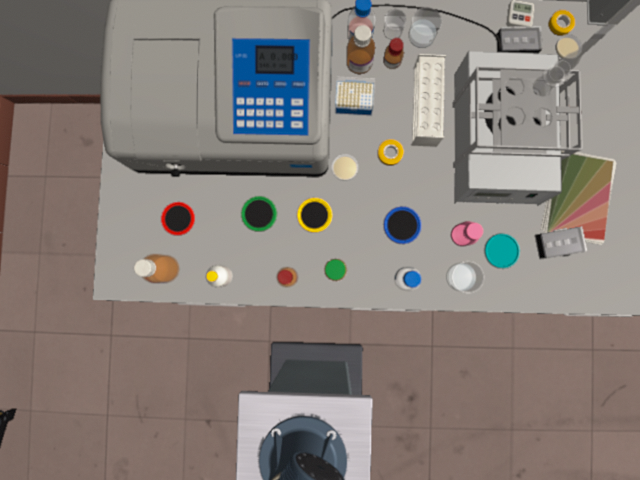

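View pics/side0.png

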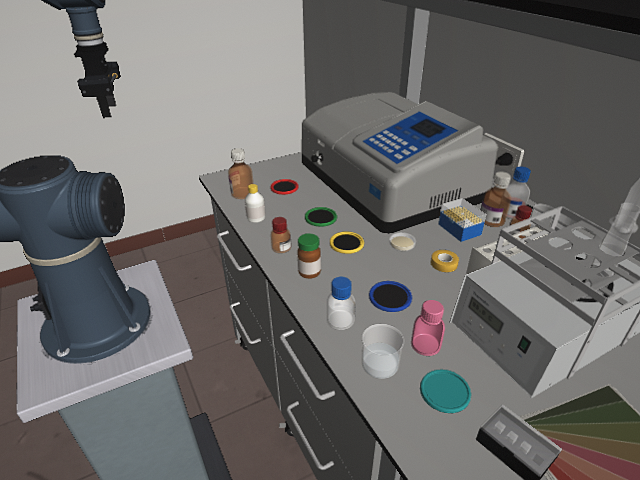

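The top view shows the caps at blue (412,279), red (287,277), green (335,270) and yellow (212,276). The stands are at blue (402,225), red (178,218), green (259,213) and yellow (315,215). The beaker is at (465,277), the stock bottle at (150,268), and the pink and turquoise decoys are on the right.

```bash
cat > h.py <<'E'
import cv2, numpy as np
def ray(c,uv):
    n=cv2.undistortPoints(np.array([[uv]],float),c['camera_matrix'],np.array([c['k1'],0,0,0]))[0,0]
    return -c['R'].T@c['t'], c['R'].T@np.array([n[0],n[1],1])
def at_z(c,uv,z):
    o,d=ray(c,uv); return o+d*(z-o[2])/d[2]
HUE={'blue':(98,125),'red':(172,188),'green':(45,85),'yellow':(20,32)}
def blob(c,col,uv,win=35):
    h=cv2.cvtColor(c['color'],cv2.COLOR_RGB2HSV); H=h[...,0].astype(int); lo,hi=HUE[col]
    m=(((H>=lo)&(H<=hi))|((H+180>=lo)&(H+180<=hi)))&(h[...,1]>120)&(h[...,2]>50)
    m=m.astype(np.uint8); k=np.zeros_like(m); u,v=uv; k[v-win:v+win,u-win:u+win]=1
    cs,_=cv2.findContours(m*k,cv2.RETR_EXTERNAL,cv2.CHAIN_APPROX_NONE)
    q=max(cs,key=cv2.contourArea); M=cv2.moments(q); return (M['m10']/M['m00'],M['m01']/M['m00']),cv2.contourArea(q),q
E
python3 - <<'E'
from h import *; import pickle
T,S=[pickle.load(open(n+'0.pkl','rb')) for n in('top','side')]
caps={'blue':((412,279),(342,288),.103,.020,.038),'red':((287,277),(279,226),.083,.018,.034),'green':((335,270),(309,243),.092,.018,.047),'yellow':((212,276),(253,189),.098,.016,.024)}
st={'blue':((402,225),(390,296)),'red':((178,218),(285,187)),'green':((259,213),(320,216)),'yellow':((315,215),(347,242))}
print('cam',ray(T,(320,240))[0],ray(S,(320,240))[0])
for k,(a,b,h,ch,d) in caps.items():
    p,A,q=blob(T,k,a,18); s,B,q2=blob(S,k,b,18)
    # triangulate centroids
    o1,d1=ray(T,p);o2,d2=ray(S,s); t=np.linalg.lstsq(np.c_[d1,-d2],o2-o1,rcond=None)[0]; x1,x2=o1+t[0]*d1,o2+t[1]*d2
    print('cap',k,np.round(p,1),A,np.round(s,1),B,'topz',at_z(T,p,h-.003)[:2].round(4),'side',at_z(S,s,h-ch/2)[:2].round(4),'tri',((x1+x2)/2).round(4),'gap',np.linalg.norm(x1-x2).round(4))
for k,(a,b) in st.items():
    p,A,q=blob(T,k,a,25); s,B,q2=blob(S,k,b,28)
    P=np.array([at_z(T,z[0],.007)[:2] for z in q]); 
    print('stand',k,at_z(T,p,.007)[:2].round(4),'side',at_z(S,s,.006)[:2].round(4),'ext',np.ptp(P,axis=0).round(4))
for n,uv,z in(('beaker',(465,277),.06),('stock cap',(147,267),.138),('pinkcap',(473,232),.1)): print(n,at_z(T,uv,z).round(3))
E
```

```text
cam [ 0.43790704 -0.06183443  1.06659623] [ 0.1007815  -0.7851215   0.66196972]
cap blue [412.  278.7] 192.5 [341.  287.9] 354.0 topz [ 0.4349 -0.2318] side [ 0.4327 -0.2366] tri [ 0.4348 -0.2335  0.0897] gap 0.0003
cap red [284.7 276.7] 155.5 [279.1 225.3] 180.0 topz [0.431  0.0482] side [0.4281 0.0415] tri [0.4311 0.0494 0.0684] gap 0.0003
cap green [335.  269.3] 295.0 [308.3 241.9] 262.5 topz [ 0.4508 -0.0636] side [ 0.4522 -0.0622] tri [ 0.4511 -0.0637  0.0843] gap 0.0006
cap yellow [211.4 275.8] 84.0 [252.5 188.1] 60.0 topz [0.4282 0.2089] side [0.4294 0.2114] tri [0.4285 0.2098 0.091 ] gap 0.0008
stand blue [ 0.5634 -0.2219] side [ 0.562  -0.2255] ext [0.0875 0.087 ]
stand red [0.5649 0.3238] side [0.5639 0.3221] ext [0.0792 0.0826]
stand green [0.5815 0.1253] side [0.5808 0.1226] ext [0.0811 0.0814]
stand yellow [ 0.5823 -0.0098] side [ 0.5808 -0.0128] ext [0.081  0.0829]
beaker [ 0.442 -0.359  0.06 ]
stock cap [0.443 0.337 0.138]
pinkcap [ 0.541 -0.364  0.1  ]
```

Call:
servo_tool:
  targets:
    - {"offset": [-0.32, -0.198, 0.02], "dr": [0, 0, -15]}
    - {"offset": [-0.32, -0.198, 0.02], "dr": [0, 0, -15]}
    - {"offset": [-0.32, -0.198, 0.02], "dr": [0, 0, -15]}
    - {"offset": [-0.32, -0.198, 0.02], "dr": [0, 0, -15]}
    - {"offset": [-0.32, -0.198, 0.02], "dr": [0, 0, -15]}
    - {"offset": [-0.32, -0.198, 0.02], "dr": [0, 0, -15]}
    - {"offset": [-0.32, -0.198, 0.02], "dr": [0, 0, -15]}
    - {"offset": [-0.32, -0.198, 0.02], "dr": [0, 0, -15]}
    - {"offset": [-0.32, -0.198, 0.02], "dr": [0, 0, -15]}
    - {"offset": [-0.48, -0.738, 0.02], "dr": [0, 0, -15]}
    - {"offset": [-0.48, -0.738, 0.02], "dr": [0, 0, -15]}
    - {"offset": [-0.48, -0.738, 0.02], "dr": [0, 0, -15]}
    - {"offset": [-0.48, -0.738, 0.02], "dr": [0, 0, -15]}
    - {"offset": [-0.48, -0.738, 0.02], "dr": [0, 0, -15]}
    - {"offset": [-0.48, -0.738, 0.02], "dr": [0, 0, -15]}
    - {"offset": [-0.48, -0.738, 0.02], "dr": [0, 0, -15]}
    - {"offset": [-0.48, -0.738, 0.02], "dr": [0, 0, -15]}
    - {"offset": [-0.48, -0.738, 0.02], "dr": [0, 0, -15]}
    - {"offset": [-0.48, -0.738, 0.02], "dr": [0, 0, -15]}
    - {"offset": [-0.48, -0.738, 0.02], "dr": [0, 0, -15]}
  gripper: -1

```text
time_s: 1.77
position: [0.4301, -0.1269, 0.2025]
tcp_rot: [[-1.0, 0.001, -0.0], [0.001, 1.0, 0.0], [0.0, 0.0, -1.0]]
force: [1.0, 0.1, 0.5]
opening: 1.003
grasp_force: 0.0
```

Call:
servo_tool:
  targets:
    - {"offset": [-0.004, -0.09, 0.02], "dr": [0, 0, 0]}
    - {"offset": [-0.004, -0.09, 0.02], "dr": [0, 0, 0]}
    - {"offset": [-0.004, -0.09, 0.02], "dr": [0, 0, 0]}
    - {"offset": [-0.004, -0.09, 0.02], "dr": [0, 0, 0]}
    - {"offset": [-0.004, -0.09, 0.02], "dr": [0, 0, 0]}
    - {"offset": [-0.004, -0.09, 0.02], "dr": [0, 0, 0]}

```text
time_s: 2.27
position: [0.4339, -0.213, 0.1824]
tcp_rot: [[-1.0, 0.0, -0.001], [0.0, 1.0, 0.002], [0.001, 0.002, -1.0]]
force: [-0.4, 0.7, -1.0]
opening: 1.0
grasp_force: 0.0
```

Call:
servo_tool:
  targets:
    - {"offset": [-0.001, -0.021, 0.01], "dr": [0, 0, 0]}
    - {"offset": [-0.001, -0.021, 0.03], "dr": [0, 0, 0]}
    - {"offset": [-0.001, -0.021, 0.055], "dr": [0, 0, 0]}
    - {"offset": [-0.001, -0.021, 0.08], "dr": [0, 0, 0]}
    - {"offset": [-0.001, -0.021, 0.1], "dr": [0, 0, 0]}
    - {"offset": [-0.001, -0.021, 0.12], "dr": [0, 0, 0]}
    - {"offset": [-0.001, -0.021, 0.133], "dr": [0, 0, 0]}
    - {"offset": [-0.001, -0.021, 0.133], "dr": [0, 0, 0]}
    - {"offset": [-0.001, -0.021, 0.133], "dr": [0, 0, 0]}

```text
time_s: 3.02
position: [0.4354, -0.234, 0.0496]
tcp_rot: [[-1.0, -0.001, -0.001], [-0.001, 1.0, 0.001], [0.001, 0.001, -1.0]]
force: [0.0, -0.7, 0.3]
opening: 0.999
grasp_force: 0.0
```

Run:
```python
from rig import bot, viewer
import cv2
a=viewer.capture('side')['color'][200:400,220:480,::-1]
b=viewer.capture('top')['color'][180:340,330:530,::-1]
a=cv2.resize(a,(520,400)); b=cv2.resize(b,(280,224)); 
o=cv2.hconcat([a,cv2.copyMakeBorder(b,0,176,0,0,0)]); cv2.imwrite('pics/b1.png',o)
s=bot.read_state();print(s['position'],s['force'])
```

```text
[ 0.43626561 -0.23532599  0.05066962] [-0.19518012  0.04236553  0.65288357]
```

View pics/b1.png

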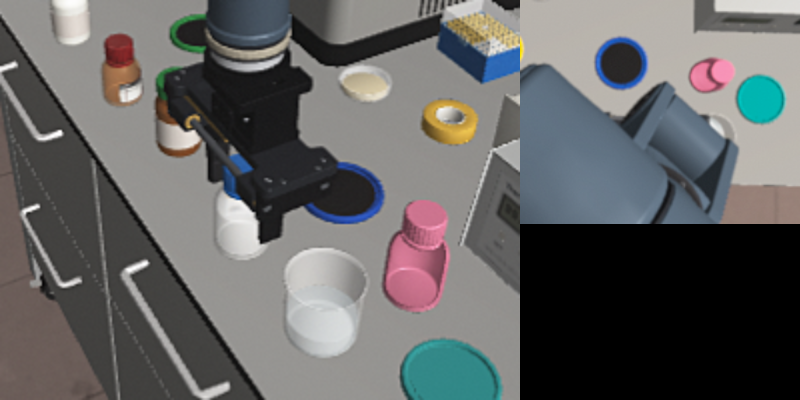

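The gripper straddles the blue bottle: the cap is at crop (238,175), between the fingers. The beaker is clear of it. Closing.

Call:
servo_tool:
  targets:
    - {"offset": [0, 0, 0], "dr": [0, 0, 0]}
    - {"offset": [0, 0, 0], "dr": [0, 0, 0]}
    - {"offset": [0, 0, 0], "dr": [0, 0, 0]}
    - {"offset": [0, 0, 0], "dr": [0, 0, 0]}
    - {"offset": [0, 0, 0], "dr": [0, 0, 0]}
    - {"offset": [0, 0, 0], "dr": [0, 0, 0]}
    - {"offset": [0, 0, 0], "dr": [0, 0, 0]}
    - {"offset": [0, 0, 0], "dr": [0, 0, 0]}
    - {"offset": [0, 0, 0], "dr": [0, 0, 0]}
    - {"offset": [0, 0, 0], "dr": [0, 0, 0]}
  gripper: 1

```text
time_s: 3.95
position: [0.4351, -0.2353, 0.0497]
tcp_rot: [[-1.0, 0.001, -0.001], [0.001, 1.0, 0.001], [0.001, 0.001, -1.0]]
force: [-0.8, 3.6, 6.0]
opening: 0.637
grasp_force: 30.0
```

Call:
servo_tool:
  targets:
    - {"offset": [0, 0, -0.015], "dr": [0, 0, 0]}
    - {"offset": [0, 0, -0.035], "dr": [0, 0, 0]}
    - {"offset": [-0.02, 0.002, -0.04], "dr": [0, 0, 0]}
    - {"offset": [-0.05, 0.005, -0.04], "dr": [0, 0, 0]}
    - {"offset": [-0.08, 0.008, -0.04], "dr": [0, 0, 0]}
    - {"offset": [-0.11, 0.011, -0.04], "dr": [0, 0, 0]}
    - {"offset": [-0.128, 0.012, -0.04], "dr": [0, 0, 0]}
    - {"offset": [-0.128, 0.012, -0.035], "dr": [0, 0, 0]}
    - {"offset": [-0.128, 0.012, -0.025], "dr": [0, 0, 0]}
    - {"offset": [-0.128, 0.012, -0.015], "dr": [0, 0, 0]}
    - {"offset": [-0.128, 0.012, -0.01], "dr": [0, 0, 0]}
    - {"offset": [-0.128, 0.012, -0.007], "dr": [0, 0, 0]}
    - {"offset": [-0.128, 0.012, -0.005], "dr": [0, 0, 0]}
    - {"offset": [-0.128, 0.012, -0.005], "dr": [0, 0, 0]}
    - {"offset": [-0.128, 0.012, -0.005], "dr": [0, 0, 0]}

```text
time_s: 5.2
position: [0.5636, -0.2245, 0.0548]
tcp_rot: [[-1.0, 0.001, 0.001], [0.001, 1.0, -0.0], [-0.001, -0.0, -1.0]]
force: [0.0, -0.5, -3.1]
opening: 0.635
grasp_force: 30.0
```

Run:
```python
from rig import bot, viewer
import cv2
a=viewer.capture('side')['color'][200:400,250:510,::-1]
cv2.imwrite('pics/b2.png',cv2.resize(a,(780,600)))
s=bot.read_state();print(s['position'],s['force'],s['opening'])
```

```text
[ 0.56379513 -0.22451012  0.05490856] [-0.55209587  0.43535468 -2.60350343] 0.6361224705160684
```

View pics/b2.png

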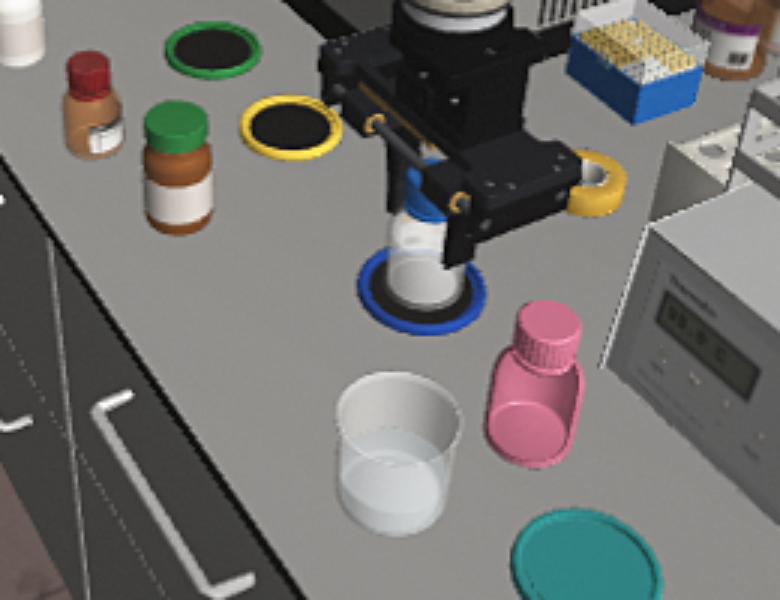

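The blue bottle is centred in its blue rim, foot at (426,285) against the stand centre at (421,288). Next I lower it 1.5 mm and release.

Call:
servo_tool:
  targets:
    - {"offset": [0, 0, 0.001], "dr": [0, 0, 0]}
    - {"offset": [0, 0, 0.0015], "dr": [0, 0, 0]}
    - {"offset": [0, 0, 0.0015], "dr": [0, 0, 0]}

```text
time_s: 5.5
position: [0.5641, -0.2245, 0.0538]
tcp_rot: [[-1.0, 0.001, 0.001], [0.001, 1.0, -0.001], [-0.001, -0.001, -1.0]]
force: [0.3, 0.2, 0.8]
opening: 0.636
grasp_force: 30.0
```

Call:
servo_tool:
  targets:
    - {"offset": [0, 0, 0], "dr": [0, 0, 0]}
    - {"offset": [0, 0, 0], "dr": [0, 0, 0]}
    - {"offset": [0, 0, 0], "dr": [0, 0, 0]}
    - {"offset": [0, 0, 0], "dr": [0, 0, 0]}
    - {"offset": [0, 0, 0], "dr": [0, 0, 0]}
    - {"offset": [0, 0, 0], "dr": [0, 0, 0]}
    - {"offset": [0, 0, 0], "dr": [0, 0, 0]}
    - {"offset": [0, 0, -0.02], "dr": [0, 0, 0]}
    - {"offset": [0, 0, -0.05], "dr": [0, 0, 0]}
    - {"offset": [0, 0, -0.08], "dr": [0, 0, 0]}
    - {"offset": [0, 0, -0.11], "dr": [0, 0, 0]}
    - {"offset": [0, 0, -0.12], "dr": [0, 0, 0]}
    - {"offset": [0, 0, -0.12], "dr": [0, 0, 0]}
  gripper: -1

```text
time_s: 6.58
position: [0.5655, -0.2252, 0.1763]
tcp_rot: [[-1.0, 0.001, 0.006], [0.001, 1.0, -0.004], [-0.006, -0.004, -1.0]]
force: [0.3, -0.0, 0.3]
opening: 1.0
grasp_force: 0.0
```

Call:
servo_tool:
  targets:
    - {"offset": [0.134, 0.268, 0], "dr": [0, 0, 0]}
    - {"offset": [0.134, 0.268, 0], "dr": [0, 0, 0]}
    - {"offset": [0.134, 0.268, 0], "dr": [0, 0, 0]}
    - {"offset": [0.134, 0.268, 0], "dr": [0, 0, 0]}
    - {"offset": [0.134, 0.268, 0], "dr": [0, 0, 0]}
    - {"offset": [0.134, 0.268, 0], "dr": [0, 0, 0]}
    - {"offset": [0.134, 0.268, 0], "dr": [0, 0, 0]}
    - {"offset": [0.134, 0.268, 0], "dr": [0, 0, 0]}
    - {"offset": [0.134, 0.268, 0.0], "dr": [0, 0, 0]}
    - {"offset": [0.134, 0.268, 0.02], "dr": [0, 0, 0]}
    - {"offset": [0.134, 0.268, 0.04], "dr": [0, 0, 0]}
    - {"offset": [0.134, 0.268, 0.06], "dr": [0, 0, 0]}
    - {"offset": [0.134, 0.268, 0.06], "dr": [0, 0, 0]}
    - {"offset": [0.134, 0.268, 0.06], "dr": [0, 0, 0]}

```text
time_s: 7.75
position: [0.4297, 0.0431, 0.1119]
tcp_rot: [[-1.0, 0.002, -0.003], [0.002, 1.0, 0.0], [0.003, 0.0, -1.0]]
force: [-0.1, 0.3, 0.8]
opening: 1.003
grasp_force: 0.0
```

Run:
```python
from rig import bot, viewer
import cv2
a=viewer.capture('side')['color'][160:360,200:460,::-1]
cv2.imwrite('pics/r1.png',cv2.resize(a,(780,600)))
s=bot.read_state();print(s['position'],s['force'],s['opening'])
```

```text
[0.43041362 0.04313567 0.11271648] [ 0.45178423 -0.27431559 -0.13885273] 0.9978997684652702
```

View pics/r1.png

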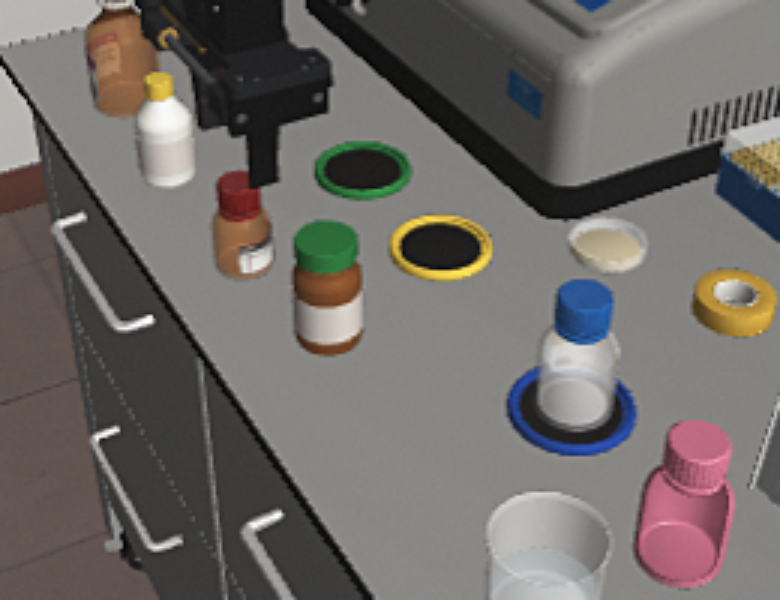

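Blue stands inside its rim at (575,405). The fingers are midway over the red cap at (239,195). Descending and gripping.

Call:
servo_tool:
  targets:
    - {"offset": [0, 0, 0.02], "dr": [0, 0, 0]}
    - {"offset": [0, 0, 0.04], "dr": [0, 0, 0]}
    - {"offset": [0, 0, 0.06], "dr": [0, 0, 0]}
    - {"offset": [0, 0, 0.075], "dr": [0, 0, 0]}
    - {"offset": [0, 0, 0.075], "dr": [0, 0, 0]}
    - {"offset": [0, 0, 0.075], "dr": [0, 0, 0]}

```text
time_s: 8.3
position: [0.4305, 0.0436, 0.0384]
tcp_rot: [[-1.0, 0.001, 0.0], [0.001, 1.0, -0.0], [-0.0, -0.0, -1.0]]
force: [-0.3, 0.1, 0.9]
opening: 0.999
grasp_force: 0.0
```

Call:
servo_tool:
  targets:
    - {"offset": [0, 0, 0], "dr": [0, 0, 0]}
    - {"offset": [0, 0, 0], "dr": [0, 0, 0]}
    - {"offset": [0, 0, 0], "dr": [0, 0, 0]}
    - {"offset": [0, 0, 0], "dr": [0, 0, 0]}
    - {"offset": [0, 0, 0], "dr": [0, 0, 0]}
    - {"offset": [0, 0, 0], "dr": [0, 0, 0]}
    - {"offset": [0, 0, 0], "dr": [0, 0, 0]}
    - {"offset": [0, 0, 0], "dr": [0, 0, 0]}
    - {"offset": [0, 0, 0], "dr": [0, 0, 0]}
    - {"offset": [0, 0, 0], "dr": [0, 0, 0]}
    - {"offset": [0, 0, 0], "dr": [0, 0, 0]}
  gripper: 1

```text
time_s: 9.22
position: [0.4299, 0.0441, 0.0383]
tcp_rot: [[-1.0, 0.001, 0.0], [0.001, 1.0, 0.0], [-0.0, 0.0, -1.0]]
force: [0.1, 0.8, 4.2]
opening: 0.538
grasp_force: 30.0
```

Call:
servo_tool:
  targets:
    - {"offset": [0, 0, -0.02], "dr": [0, 0, 0]}
    - {"offset": [0, 0, -0.05], "dr": [0, 0, 0]}
    - {"offset": [-0.03, 0, -0.08], "dr": [0, 0, 0]}
    - {"offset": [-0.06, 0.02, -0.085], "dr": [0, 0, 0]}
    - {"offset": [-0.09, 0.045, -0.085], "dr": [0, 0, 0]}
    - {"offset": [-0.12, 0.07, -0.085], "dr": [0, 0, 0]}
    - {"offset": [-0.1345, 0.105, -0.085], "dr": [0, 0, 0]}
    - {"offset": [-0.1345, 0.14, -0.085], "dr": [0, 0, 0]}
    - {"offset": [-0.1345, 0.175, -0.085], "dr": [0, 0, 0]}
    - {"offset": [-0.1345, 0.21, -0.085], "dr": [0, 0, 0]}
    - {"offset": [-0.1345, 0.245, -0.085], "dr": [0, 0, 0]}
    - {"offset": [-0.1345, 0.27, -0.085], "dr": [0, 0, 0]}
    - {"offset": [-0.1345, 0.279, -0.075], "dr": [0, 0, 0]}
    - {"offset": [-0.1345, 0.279, -0.05], "dr": [0, 0, 0]}
    - {"offset": [-0.1345, 0.279, -0.03], "dr": [0, 0, 0]}
    - {"offset": [-0.1345, 0.279, -0.015], "dr": [0, 0, 0]}
    - {"offset": [-0.1345, 0.279, -0.008], "dr": [0, 0, 0]}
    - {"offset": [-0.1345, 0.279, -0.005], "dr": [0, 0, 0]}
    - {"offset": [-0.1345, 0.279, -0.005], "dr": [0, 0, 0]}
    - {"offset": [-0.1345, 0.279, -0.005], "dr": [0, 0, 0]}

```text
time_s: 10.88
position: [0.5648, 0.3221, 0.0429]
tcp_rot: [[-1.0, 0.002, -0.0], [0.002, 1.0, -0.0], [0.0, -0.0, -1.0]]
force: [-0.1, -0.1, -1.0]
opening: 0.543
grasp_force: 30.0
```

Run:
```python
from rig import bot, viewer
import cv2
a=viewer.capture('side')['color'][130:280,200:395,::-1]
cv2.imwrite('pics/r2.png',cv2.resize(a,(780,600)))
s=bot.read_state();print(s['position'],s['force'],s['opening'])
```

```text
[0.56495437 0.32223001 0.04298445] [ 0.83077693 -0.24818814 -0.2083993 ] 0.5484131821536878
```

View pics/r2.png

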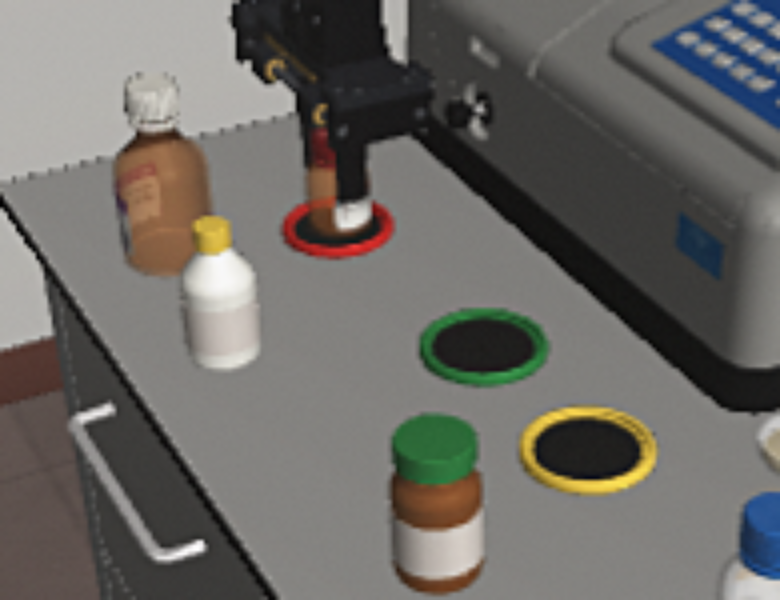

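The red bottle is in the red rim, with its foot at (338,225) and the stand centre at (338,227). Lower slightly, release and retreat.

Call:
servo_tool:
  targets:
    - {"offset": [0, 0, 0.001], "dr": [0, 0, 0]}
    - {"offset": [0, 0, 0.0015], "dr": [0, 0, 0]}
    - {"offset": [0, 0, 0.0015], "dr": [0, 0, 0]}

```text
time_s: 11.18
position: [0.5652, 0.3227, 0.0422]
tcp_rot: [[-1.0, 0.001, 0.001], [0.001, 1.0, -0.0], [-0.001, -0.0, -1.0]]
force: [-1.5, -1.7, 2.1]
opening: 0.544
grasp_force: 30.0
```

Call:
servo_tool:
  targets:
    - {"offset": [0, 0, 0], "dr": [0, 0, 0]}
    - {"offset": [0, 0, 0], "dr": [0, 0, 0]}
    - {"offset": [0, 0, 0], "dr": [0, 0, 0]}
    - {"offset": [0, 0, 0], "dr": [0, 0, 0]}
    - {"offset": [0, 0, 0], "dr": [0, 0, 0]}
    - {"offset": [0, 0, 0], "dr": [0, 0, 0]}
    - {"offset": [0, 0, 0], "dr": [0, 0, 0]}
    - {"offset": [0, 0, -0.02], "dr": [0, 0, 0]}
    - {"offset": [0, 0, -0.05], "dr": [0, 0, 0]}
    - {"offset": [0, 0, -0.08], "dr": [0, 0, 0]}
    - {"offset": [0, 0, -0.11], "dr": [0, 0, 0]}
    - {"offset": [0, 0, -0.12], "dr": [0, 0, 0]}
    - {"offset": [0, 0, -0.12], "dr": [0, 0, 0]}
  gripper: -1

```text
time_s: 12.27
position: [0.5668, 0.3238, 0.1651]
tcp_rot: [[-1.0, 0.001, 0.007], [0.001, 1.0, 0.003], [-0.007, 0.003, -1.0]]
force: [-0.4, 1.2, 0.9]
opening: 1.002
grasp_force: 0.0
```

Call:
servo_tool:
  targets:
    - {"offset": [0.03, -0.03, 0], "dr": [0, 0, 0]}
    - {"offset": [0.114, -0.385, 0], "dr": [0, 0, 0]}
    - {"offset": [0.114, -0.385, 0], "dr": [0, 0, 0]}
    - {"offset": [0.114, -0.385, 0], "dr": [0, 0, 0]}
    - {"offset": [0.114, -0.385, 0], "dr": [0, 0, 0]}
    - {"offset": [0.114, -0.385, 0], "dr": [0, 0, 0]}
    - {"offset": [0.114, -0.385, 0], "dr": [0, 0, 0]}
    - {"offset": [0.114, -0.385, 0], "dr": [0, 0, 0]}
    - {"offset": [0.114, -0.385, 0], "dr": [0, 0, 0]}
    - {"offset": [0.114, -0.385, 0], "dr": [0, 0, 0]}
    - {"offset": [0.114, -0.385, 0], "dr": [0, 0, 0]}
    - {"offset": [0.114, -0.385, 0.0], "dr": [0, 0, 0]}
    - {"offset": [0.114, -0.385, 0.02], "dr": [0, 0, 0]}
    - {"offset": [0.114, -0.385, 0.045], "dr": [0, 0, 0]}
    - {"offset": [0.114, -0.385, 0.045], "dr": [0, 0, 0]}
    - {"offset": [0.114, -0.385, 0.045], "dr": [0, 0, 0]}

```text
time_s: 13.6
position: [0.4488, -0.0601, 0.1153]
tcp_rot: [[-1.0, -0.001, -0.005], [-0.001, 1.0, 0.002], [0.005, 0.002, -1.0]]
force: [-0.3, 0.5, 1.4]
opening: 1.005
grasp_force: 0.0
```

Run:
```python
from rig import bot, viewer
import cv2
a=viewer.capture('side')['color'][130:330,200:460,::-1]
cv2.imwrite('pics/g1.png',cv2.resize(a,(780,600)))
s=bot.read_state();print(s['position'],s['force'],s['opening'])
```

```text
[ 0.44977609 -0.06067706  0.11620427] [-1.28477503 -0.34417222 -0.48017564] 1.0005008825972617
```

View pics/g1.png

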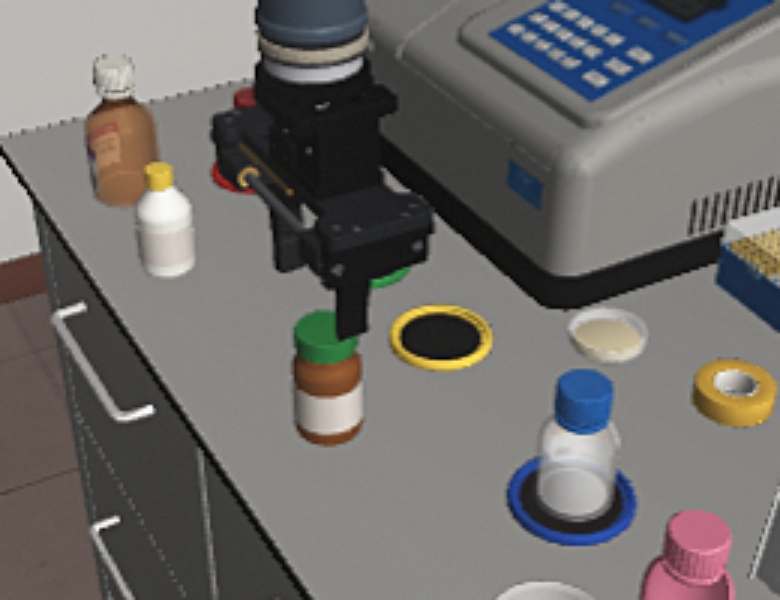

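Red remains upright at its stand, and the fingers at (287,268) and (350,335) bracket the green cap at (325,330). Descending and gripping.

Call:
servo_tool:
  targets:
    - {"offset": [-0.001, -0.002, 0.02], "dr": [0, 0, 0]}
    - {"offset": [-0.001, -0.002, 0.04], "dr": [0, 0, 0]}
    - {"offset": [-0.001, -0.002, 0.06], "dr": [0, 0, 0]}
    - {"offset": [-0.001, -0.002, 0.0745], "dr": [0, 0, 0]}
    - {"offset": [-0.001, -0.002, 0.0745], "dr": [0, 0, 0]}
    - {"offset": [-0.001, -0.002, 0.0745], "dr": [0, 0, 0]}

```text
time_s: 14.15
position: [0.4516, -0.0636, 0.0425]
tcp_rot: [[-1.0, 0.0, 0.0], [0.0, 1.0, 0.0], [-0.0, 0.0, -1.0]]
force: [0.0, -0.7, 0.3]
opening: 1.002
grasp_force: 0.0
```

Call:
servo_tool:
  targets:
    - {"offset": [0, 0, 0], "dr": [0, 0, 0]}
    - {"offset": [0, 0, 0], "dr": [0, 0, 0]}
    - {"offset": [0, 0, 0], "dr": [0, 0, 0]}
    - {"offset": [0, 0, 0], "dr": [0, 0, 0]}
    - {"offset": [0, 0, 0], "dr": [0, 0, 0]}
    - {"offset": [0, 0, 0], "dr": [0, 0, 0]}
    - {"offset": [0, 0, 0], "dr": [0, 0, 0]}
    - {"offset": [0, 0, 0], "dr": [0, 0, 0]}
    - {"offset": [0, 0, 0], "dr": [0, 0, 0]}
    - {"offset": [0, 0, 0], "dr": [0, 0, 0]}
    - {"offset": [0, 0, 0], "dr": [0, 0, 0]}
  gripper: 1

```text
time_s: 15.07
position: [0.4514, -0.064, 0.0423]
tcp_rot: [[-1.0, 0.001, 0.0], [0.001, 1.0, -0.0], [-0.0, -0.0, -1.0]]
force: [-0.0, 0.4, 4.5]
opening: 0.588
grasp_force: 30.0
```

Call:
servo_tool:
  targets:
    - {"offset": [0, 0, -0.02], "dr": [0, 0, 0]}
    - {"offset": [0, 0, -0.04], "dr": [0, 0, 0]}
    - {"offset": [-0.03, 0.01, -0.05], "dr": [0, 0, 0]}
    - {"offset": [-0.06, 0.03, -0.05], "dr": [0, 0, 0]}
    - {"offset": [-0.09, 0.05, -0.05], "dr": [0, 0, 0]}
    - {"offset": [-0.11, 0.08, -0.05], "dr": [0, 0, 0]}
    - {"offset": [-0.125, 0.11, -0.05], "dr": [0, 0, 0]}
    - {"offset": [-0.13, 0.14, -0.05], "dr": [0, 0, 0]}
    - {"offset": [-0.13, 0.17, -0.05], "dr": [0, 0, 0]}
    - {"offset": [-0.13, 0.188, -0.05], "dr": [0, 0, 0]}
    - {"offset": [-0.13, 0.188, -0.04], "dr": [0, 0, 0]}
    - {"offset": [-0.13, 0.188, -0.025], "dr": [0, 0, 0]}
    - {"offset": [-0.13, 0.188, -0.015], "dr": [0, 0, 0]}
    - {"offset": [-0.13, 0.188, -0.008], "dr": [0, 0, 0]}
    - {"offset": [-0.13, 0.188, -0.005], "dr": [0, 0, 0]}
    - {"offset": [-0.13, 0.188, -0.005], "dr": [0, 0, 0]}
    - {"offset": [-0.13, 0.188, -0.005], "dr": [0, 0, 0]}

```text
time_s: 16.48
position: [0.5815, 0.1231, 0.0469]
tcp_rot: [[-1.0, 0.002, -0.0], [0.002, 1.0, -0.0], [0.0, -0.0, -1.0]]
force: [-0.4, 0.2, -1.5]
opening: 0.588
grasp_force: 30.0
```

Run:
```python
from rig import bot, viewer
import cv2
a=viewer.capture('side')['color'][130:280,230:425,::-1]
cv2.imwrite('pics/g2.png',cv2.resize(a,(780,600)))
s=bot.read_state();print(s['position'],s['force'],s['opening'])
```

```text
[0.5816492  0.12315525 0.04699793] [ 0.2426483  -0.18274502 -1.43328732] 0.5833800998930955
```

View pics/g2.png

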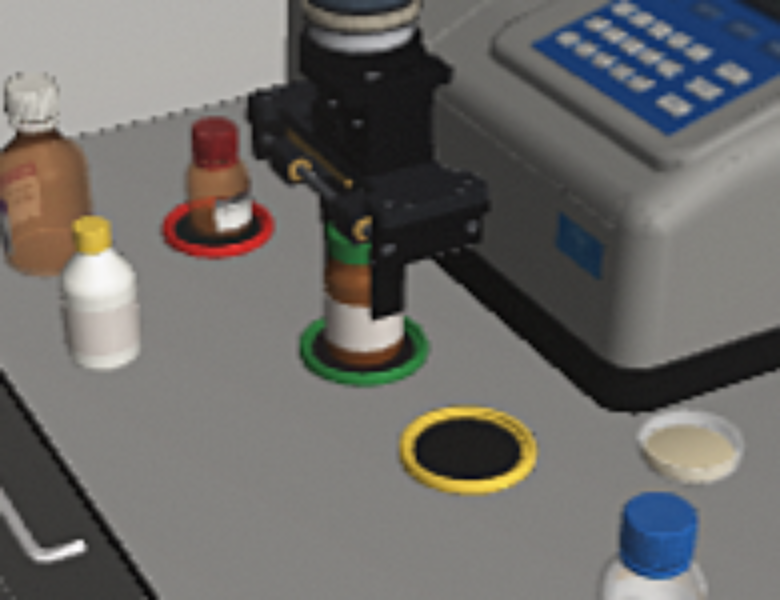

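Green is inside its rim, with its foot at (363,348) and the stand centre at (364,347). Release, then go above yellow with a 45° turn to keep the gripper body clear of the stock bottle.

Call:
servo_tool:
  targets:
    - {"offset": [0, 0, 0.001], "dr": [0, 0, 0]}
    - {"offset": [0, 0, 0.0015], "dr": [0, 0, 0]}
    - {"offset": [0, 0, 0.0015], "dr": [0, 0, 0]}

```text
time_s: 16.78
position: [0.5818, 0.1234, 0.0464]
tcp_rot: [[-1.0, 0.001, 0.001], [0.001, 1.0, -0.001], [-0.001, -0.001, -1.0]]
force: [-1.3, -1.4, 4.9]
opening: 0.587
grasp_force: 30.0
```

Call:
servo_tool:
  targets:
    - {"offset": [0, 0, 0], "dr": [0, 0, 0]}
    - {"offset": [0, 0, 0], "dr": [0, 0, 0]}
    - {"offset": [0, 0, 0], "dr": [0, 0, 0]}
    - {"offset": [0, 0, 0], "dr": [0, 0, 0]}
    - {"offset": [0, 0, 0], "dr": [0, 0, 0]}
    - {"offset": [0, 0, 0], "dr": [0, 0, 0]}
    - {"offset": [0, 0, 0], "dr": [0, 0, 0]}
    - {"offset": [0, 0, -0.02], "dr": [0, 0, 0]}
    - {"offset": [0, 0, -0.05], "dr": [0, 0, 0]}
    - {"offset": [0, 0, -0.08], "dr": [0, 0, 0]}
    - {"offset": [0, 0, -0.11], "dr": [0, 0, 0]}
    - {"offset": [0, 0, -0.12], "dr": [0, 0, 0]}
    - {"offset": [0, 0, -0.12], "dr": [0, 0, 0]}
  gripper: -1

```text
time_s: 17.87
position: [0.5836, 0.1241, 0.1687]
tcp_rot: [[-1.0, 0.001, 0.007], [0.001, 1.0, 0.0], [-0.007, 0.0, -1.0]]
force: [-0.4, 0.5, -0.2]
opening: 1.001
grasp_force: 0.0
```

Call:
servo_tool:
  targets:
    - {"offset": [0.03, 0.017, 0], "dr": [0, 0, -6]}
    - {"offset": [0.06, 0.034, 0], "dr": [0, 0, -12]}
    - {"offset": [0.09, 0.051, 0], "dr": [0, 0, -18]}
    - {"offset": [0.12, 0.068, 0], "dr": [0, 0, -24]}
    - {"offset": [0.14, 0.08, 0], "dr": [0, 0, -30]}
    - {"offset": [0.153, 0.087, 0], "dr": [0, 0, -36]}
    - {"offset": [0.153, 0.087, 0], "dr": [0, 0, -42]}
    - {"offset": [0.153, 0.087, 0], "dr": [0, 0, -45]}
    - {"offset": [0.153, 0.087, 0.02], "dr": [0, 0, -45]}
    - {"offset": [0.153, 0.087, 0.045], "dr": [0, 0, -45]}
    - {"offset": [0.153, 0.087, 0.045], "dr": [0, 0, -45]}
    - {"offset": [0.153, 0.087, 0.045], "dr": [0, 0, -45]}

```text
time_s: 18.87
position: [0.4264, 0.2105, 0.1186]
tcp_rot: [[-0.708, -0.706, -0.006], [-0.706, 0.708, -0.001], [0.005, 0.003, -1.0]]
force: [0.6, -0.2, -0.4]
opening: 0.998
grasp_force: 0.0
```

Run:
```python
from rig import bot, viewer
import cv2
a=viewer.capture('side')['color'][80:280,200:460,::-1]
cv2.imwrite('pics/y1.png',cv2.resize(a,(780,600)))
s=bot.read_state();print(s['position'],s['force'],s['opening'],s['joint_positions'])
```

```text
[0.42755667 0.21079882 0.11970837] [-0.34132252  0.44599544  0.48757994] 1.0048139096496305 [ 1.27796381e+01  2.86753359e+01  1.08521041e+02  1.53425490e-04
  4.29905706e+01 -1.22160236e+02]
```

View pics/y1.png

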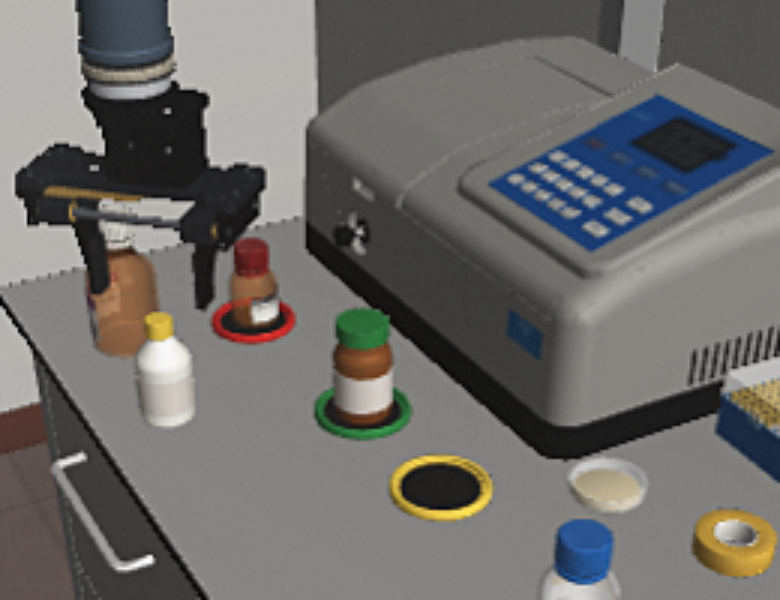

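Green stands in its rim at (363,400). The fingers at (98,290) and (205,303) bracket the yellow cap at (159,327) and clear the stock bottle. Descending.

Call:
servo_tool:
  targets:
    - {"offset": [0, -0.001, 0.02], "dr": [0, 0, 0]}
    - {"offset": [0, -0.001, 0.04], "dr": [0, 0, 0]}
    - {"offset": [0, -0.001, 0.06], "dr": [0, 0, 0]}
    - {"offset": [0, -0.001, 0.075], "dr": [0, 0, 0]}
    - {"offset": [0, -0.001, 0.085], "dr": [0, 0, 0]}
    - {"offset": [0, -0.001, 0.088], "dr": [0, 0, 0]}
    - {"offset": [0, -0.001, 0.088], "dr": [0, 0, 0]}
    - {"offset": [0, -0.001, 0.088], "dr": [0, 0, 0]}

```text
time_s: 19.58
position: [0.4298, 0.2105, 0.0333]
tcp_rot: [[-0.708, -0.706, 0.001], [-0.706, 0.708, 0.0], [-0.001, -0.001, -1.0]]
force: [0.9, 0.1, -0.5]
opening: 0.996
grasp_force: 0.0
```

Call:
servo_tool:
  targets:
    - {"offset": [0, 0, 0.0035], "dr": [0, 0, 0]}
    - {"offset": [0, 0, 0.0035], "dr": [0, 0, 0]}
    - {"offset": [0, 0, 0.0035], "dr": [0, 0, 0]}
    - {"offset": [0, 0, 0.0035], "dr": [0, 0, 0]}

```text
time_s: 19.92
position: [0.4295, 0.2104, 0.0295]
tcp_rot: [[-0.708, -0.706, 0.001], [-0.706, 0.708, 0.0], [-0.001, -0.0, -1.0]]
force: [0.2, -0.6, 0.3]
opening: 0.999
grasp_force: 0.0
```

Call:
servo_tool:
  targets:
    - {"offset": [0, 0, 0], "dr": [0, 0, 0]}
    - {"offset": [0, 0, 0], "dr": [0, 0, 0]}
    - {"offset": [0, 0, 0], "dr": [0, 0, 0]}
    - {"offset": [0, 0, 0], "dr": [0, 0, 0]}
    - {"offset": [0, 0, 0], "dr": [0, 0, 0]}
    - {"offset": [0, 0, 0], "dr": [0, 0, 0]}
    - {"offset": [0, 0, 0], "dr": [0, 0, 0]}
    - {"offset": [0, 0, 0], "dr": [0, 0, 0]}
    - {"offset": [0, 0, 0], "dr": [0, 0, 0]}
    - {"offset": [0, 0, 0], "dr": [0, 0, 0]}
    - {"offset": [0, 0, 0], "dr": [0, 0, 0]}
  gripper: 1

```text
time_s: 20.83
position: [0.4293, 0.2103, 0.0291]
tcp_rot: [[-0.708, -0.706, 0.0], [-0.706, 0.708, -0.0], [-0.0, -0.0, -1.0]]
force: [-0.2, -0.9, 0.1]
opening: 0.566
grasp_force: 30.0
```

Call:
servo_tool:
  targets:
    - {"offset": [0, 0, -0.02], "dr": [0, 0, 0]}
    - {"offset": [0, 0, -0.05], "dr": [0, 0, 0]}
    - {"offset": [0, 0, -0.085], "dr": [0, 0, 0]}
    - {"offset": [0.003, -0.02, -0.11], "dr": [0, 0, 4]}
    - {"offset": [0.008, -0.05, -0.11], "dr": [0, 0, 10]}
    - {"offset": [0.014, -0.08, -0.11], "dr": [0, 0, 16]}
    - {"offset": [0.02, -0.11, -0.11], "dr": [0, 0, 22]}
    - {"offset": [0.026, -0.14, -0.11], "dr": [0, 0, 28]}
    - {"offset": [0.032, -0.17, -0.11], "dr": [0, 0, 34]}
    - {"offset": [0.038, -0.2, -0.11], "dr": [0, 0, 40]}
    - {"offset": [0.044, -0.23, -0.11], "dr": [0, 0, 45]}
    - {"offset": [0.049, -0.255, -0.11], "dr": [0, 0, 45]}
    - {"offset": [0.049, -0.264, -0.1], "dr": [0, 0, 45]}
    - {"offset": [0.049, -0.264, -0.075], "dr": [0, 0, 45]}
    - {"offset": [0.049, -0.264, -0.05], "dr": [0, 0, 45]}
    - {"offset": [0.049, -0.264, -0.03], "dr": [0, 0, 45]}
    - {"offset": [0.049, -0.264, -0.015], "dr": [0, 0, 45]}
    - {"offset": [0.049, -0.264, -0.008], "dr": [0, 0, 45]}
    - {"offset": [0.049, -0.264, -0.005], "dr": [0, 0, 45]}
    - {"offset": [0.049, -0.264, -0.005], "dr": [0, 0, 45]}

```text
time_s: 22.5
position: [0.5796, -0.0102, 0.0337]
tcp_rot: [[-1.0, 0.0, -0.003], [0.0, 1.0, 0.001], [0.003, 0.001, -1.0]]
force: [0.5, -0.4, -0.9]
opening: 0.566
grasp_force: 30.0
```

Run:
```python
from rig import bot, viewer
import cv2
a=viewer.capture('side')['color'][130:280,250:445,::-1]
cv2.imwrite('pics/y2.png',cv2.resize(a,(780,600)))
s=bot.read_state();print(s['position'],s['force'],s['opening'])
```

```text
[ 0.58056373 -0.01053732  0.03408202] [-0.11513942  0.70077887 -1.87827499] 0.5619005182872749
```

View pics/y2.png

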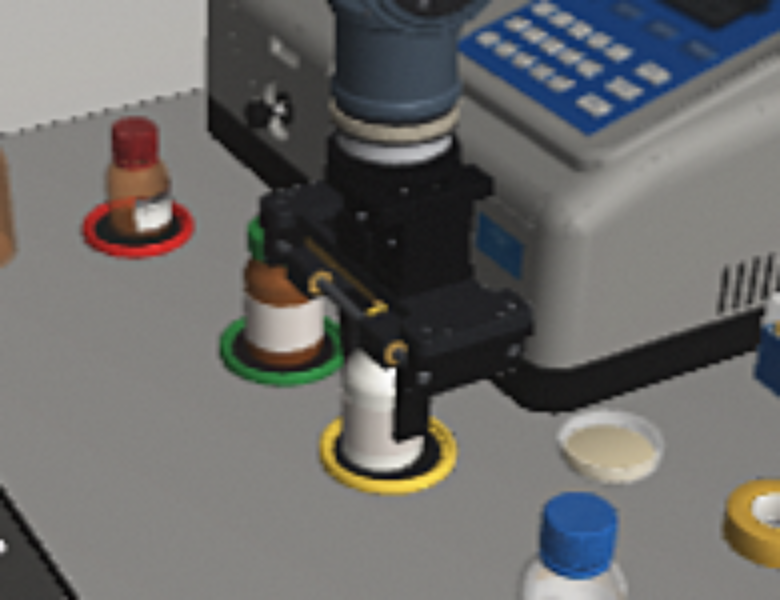

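Yellow is inside its rim, with its foot at (383,455) and the stand centre at (388,450). Lower, release and retreat.

Call:
servo_tool:
  targets:
    - {"offset": [-0.001, 0, 0.001], "dr": [0, 0, 0]}
    - {"offset": [-0.001, 0, 0.0015], "dr": [0, 0, 0]}
    - {"offset": [-0.001, 0, 0.0015], "dr": [0, 0, 0]}

```text
time_s: 22.8
position: [0.5827, -0.011, 0.0331]
tcp_rot: [[-1.0, 0.001, 0.002], [0.001, 1.0, 0.0], [-0.002, 0.0, -1.0]]
force: [0.1, 1.4, 0.8]
opening: 0.566
grasp_force: 30.0
```

Call:
servo_tool:
  targets:
    - {"offset": [0, 0, 0], "dr": [0, 0, 0]}
    - {"offset": [0, 0, 0], "dr": [0, 0, 0]}
    - {"offset": [0, 0, 0], "dr": [0, 0, 0]}
    - {"offset": [0, 0, 0], "dr": [0, 0, 0]}
    - {"offset": [0, 0, 0], "dr": [0, 0, 0]}
    - {"offset": [0, 0, 0], "dr": [0, 0, 0]}
    - {"offset": [0, 0, 0], "dr": [0, 0, 0]}
    - {"offset": [0, 0, -0.02], "dr": [0, 0, 0]}
    - {"offset": [0, 0, -0.05], "dr": [0, 0, 0]}
    - {"offset": [0, 0, -0.08], "dr": [0, 0, 0]}
    - {"offset": [0, 0, -0.11], "dr": [0, 0, 0]}
    - {"offset": [0, 0, -0.14], "dr": [0, 0, 0]}
    - {"offset": [0, 0, -0.17], "dr": [0, 0, 0]}
    - {"offset": [0, 0, -0.2], "dr": [0, 0, 0]}
    - {"offset": [0, 0, -0.2], "dr": [0, 0, 0]}
    - {"offset": [0, 0, -0.2], "dr": [0, 0, 0]}
  gripper: -1

```text
time_s: 24.13
position: [0.5831, -0.0114, 0.2347]
tcp_rot: [[-1.0, 0.001, 0.005], [0.001, 1.0, -0.001], [-0.005, -0.001, -1.0]]
force: [0.3, -0.4, -0.5]
opening: 1.0
grasp_force: 0.0
```

Run:
```python
from rig import bot, viewer
import cv2
a=viewer.capture('side')['color'][130:430,190:500,::-1]
cv2.imwrite('pics/f.png',cv2.resize(a,(620,600)))
s=bot.read_state();print(s['time_s'],s['position'],s['force'],s['opening'])
```

```text
24.1833 [ 0.58178897 -0.0110968   0.23282386] [-0.6600258  -0.45051985  0.04282201] 0.9962316903328964
```

View pics/f.png

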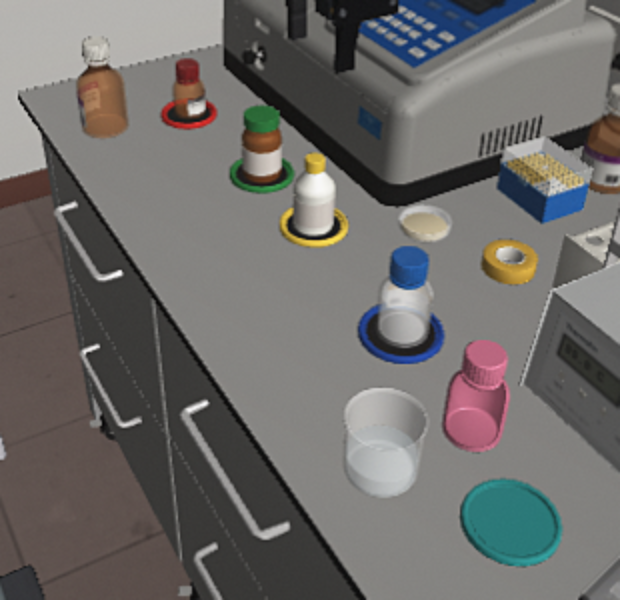

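All four bottles stand upright in their own rims: red (189,105), green (262,165), yellow (314,220) and blue (404,325). The stock bottle and beaker have not moved, and the gripper is clear.

```bash
python3 -c "
from rig import ticket
print(ticket.hand_in())"
```

```text
the job is handed in; nothing more can be done
None
```

The job is handed in: blue, red, green and yellow were placed in that order, each upright inside its own stand's rim, in about 24 s of robot time, with the stock bottle and beaker untouched.

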